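# Show the gold calculator to the inspection camera

### The job

Pull the wooden stock cabinet's drawer fully out to its stop, leave it open, and take out the gold calculator. Finish while holding it still in the air, keys up, in front of the tilted, upward-looking inspection camera: underside square to the lens, centred, 100 mm away, long sides along those of the white light panel, either end forward. The black calculator stays lying in the drawer, and nothing else on the counter is disturbed.

Things in the scene. Friction and masses are not known exactly. Their poses are not given: they have to be found in the camera images.
- cabinet_front (a point): Low wooden cabinet with one drawer, 220 (x) x 340 (y) x 100 mm high, fixed to the counter. This point: on the counter, under the middle of the shut drawer's face; it does not move with the drawer. z up; x points into the cabinet, so the front faces -x and the drawer slides straight out to -x. The cabinet's top board begins 15 mm behind this point.
- cabinet_drawer0 (a joint): How far the drawer is out, in m: 0 shut, 0.150 at its stop. Starts 0 to 0.020; slides with about 1 N of friction and light damping, stays where it is left. Inside, the drawer is open-topped, 175 mm (x) x 298 mm (y); its floor is 32 mm above the counter, its side and back walls' top 78 mm, its front panel's top 88 mm.
- cabinet_drawer0_handle (a point): Middle of the drawer's steel bar handle, moving with the drawer; axes as the cabinet's. The bar is 11 mm thick and 120 mm long along y, 62 mm above the counter, 38 mm below the cabinet's top; its axis stands 35 mm in front of the drawer's face, held by two thin stems 51 mm either side of the middle. The inside of the drawer's front wall lies 56 mm behind it.
- gold_calc: Gold pocket calculator with a red LED window, 104 (x) x 56 (y) x 32 mm (z), 0.11 to 0.22 kg. It starts lying keys up in the left or right half of the drawer, its length roughly along the drawer's slide. Origin: centre of its underside; x along its length towards the display, z out of the key face.
- black_calc: Black pocket calculator of the same shape and size with grey keys, lying in the other half of the same drawer, at least 50 mm from the gold one; it stays in the drawer. Origin and axes as the gold one's.
- spot (a point): Where the centre of the gold calculator's underside must be: in the air on the camera's optical axis, 100 mm from the lens, 201 mm above the counter. Axes are the camera head's: z along the optical axis away from the lens, leaning 25 degrees from vertical towards the camera's front (roughly to the robot); x along the long side of the head's face, rising away from the front; y level.
- lens (a point): Centre of the lens glass, 110 mm above the counter; axes as spot. The lens is a black ring, 46 mm across, in the middle of the camera head: a grey box 150 (x) x 100 (y) x 26 mm with a white light panel 134 x 84 mm on its tilted face, 2 mm behind the lens. It stands on a post on a dark foot 150 x 120 x 16 mm, fixed to the counter.
- carry_case: Blue plastic carry case, 200 x 130 x 50 mm, loose, a bystander. Origin: centre of its underside.
- tape_dispenser: Stainless tape dispenser, 150 x 55 mm, 85 mm high, loose, a bystander. Origin: centre of its underside.
- coin_dish: White ceramic coin dish, 124 mm across, 24 mm high, loose, a bystander. Origin: centre of its underside.
- sharpener: Red metal pencil sharpener with a crank, 90 x 55 mm, 101 mm high, loose, a bystander. Origin: centre of its underside.

How it is judged:
By the outcome, as a careful person would: the job done as asked, in the order asked, and still so for the second after the job is handed in, while the arm keeps its last pose, push and grip.
It also fails if it takes over 58 s, if anything falls off the work surface, if the arm or the gripper's body presses on something with over 40 N, if the wrist force passes 120 N, or if a joint passes its speed limit or range.

### The arm

A 7-joint arm with a two-finger parallel gripper is mounted at the origin on the work surface. World frame = base frame: x ahead of the robot, y to its left, z up, the work surface at z = 0. Lengths are in m, angles in rad, forces in N, time in s.
With the tool pointing down it reaches from about 0.4 to 0.875 m from the base axis. Payload 19.3 kg.
Tool frame: the origin (TCP) lies on the centre line of the jaws, within the pads' length; the fingertips stand 14 mm ahead of it and the grasp point (between the pads) lies 5 mm behind it; y points along the fingers, x is the direction in which the jaws open and shut, and the axes are right-handed (so a half turn about y gives the same grasp; the last joint's range is limited). The gripper opens to 85 mm and grips with 20 to 120 N. Pads are 22 mm wide; open, the fingers measure 114 mm over their backs; the gripper's body (76 mm by 85 mm) begins 54 mm behind the grasp point. The pads swing forward as they close: fully open they stand 13 mm farther back than shut.
Start: joints at [1.114, 0.521, -0.036, 1.599, 0.021, 1.021, -0.113], TCP at [0.236, -0.579, 0.245] pointing down, gripper open.
Joint ranges: [-2.91, 2.91], [-0.3, 2.13], [-1.5, 1.42], [0.17, 2.43], [-1.26, 4.41], [0.16, 1.93], [-2.52, 2.52]. Speed limits (rad/s): [1.89, 1.89, 2.39, 2.39, 3.01, 3.01, 3.01].

### API

Orientations are given as [roll, pitch, yaw] about the fixed x, y, z axes, in that order (R = Rz(yaw) Ry(pitch) Rx(roll)).
In Python, from workcell import monitor, grab_frame, workorder gives the robot as it stands.
- The arm moves only by the tool drive_tool, never from a script. Its argument "steps" is one flat list of numbers, 5 for each row, row after row: the finger opening in mm, from 0 to 85.4, then the shift along the world's x, y, z in mm, then the turn about the world's z in degrees. In form: [fingers, tx, ty, tz, twist, fingers, tx, ty, tz, twist, ...]. A call has exactly 5 rows; each row shifts and turns the commanded pose from where the row before left it; what a row does not reach is not made up. A row lasts 1/12 s, in which the tool goes at most 41.7 mm and 7.16 degrees, less where a joint would pass 70% of its speed; a pose out of reach is approached as far as the arm can. A call is refused whole if a number of a shift passes 41.7 or a number of a turn 7.16, either way. A call with a gripper value outside its range is refused whole. The fingers move at their own pace and stop on an object; "grip_force" is the grip in N (left out, the last holds). Time passes only in rows, so rows that do not move let the fingers close, or fill a call up. It gives the time, the measured TCP pose, the force and the opening at its end, in the units of the state.
- monitor.observe(): the state, without advancing time (a new reading comes with each control period).
- grab_frame(name): name is "scene" or "top" or "wrist"; returns a dict with "frame" (480x640x3 uint8, red, green, blue), "vertical_fov" (degrees; the focal length in pixels is half the picture's height over the tangent of half this angle, whatever the lens; pixels are square), "cx", "cy" (the principal point, pixels), "xyz" and "orientation" of the camera in the world. Camera axes: x right, y down, z forward; pixel columns grow to the right and rows downward; lengths in m; the calibration is good to about 2 mm. The wrist camera is an equidistant fisheye: a pixel r from the principal point sees the ray r / f radians off the axis. A picture is of the moment at which its call begins. There is no depth.
- workorder.job_done(): hands the job in, once; it reports no verdict.
The state is a dict: "clock": time; "qpos": joint angles; "qd": joint speeds; "joint_efforts": joint torques, N m; "position": TCP position; "tool_rot": TCP orientation; "force": force on the tool from outside, world axes, zero at the start; "moment": the same for the moment, N m; "grip_width": finger opening in m.
Only numpy, scipy, OpenCV 4.12 (cv2) and the standard library are available. Lean on these libraries where they do the work, as an engineer would, in place of code of your own. Each camera call takes 0.05 s, during which the arm holds its last target. There are 200 camera calls.

## Working session

There is one attempt and no reset: what is moved stays moved. The work goes in short steps, Python scripts to look and compute and a tool call to move; the robot and the scene stay as the last step left them, time stands still between calls to the robot, and variables do not carry over. Pictures are saved under pics/ and viewed, about 8 in all and at most 12, crops included, and the job is handed in when it is done.

Besides the shell and the picture viewer there is one more tool, called after "Call:" as a command line: name --argument value ..., lists and objects as JSON in quotes. drive_tool: Moves the arm, as the interface text tells. Its arguments: {"type":"object","properties":{"steps":{"type":"array"},"grip_force":{"type":"number"}},"required":["steps"]}

```bash
mkdir -p pics
cat > h.py <<'E'
import numpy as np, cv2
from scipy.spatial.transform import Rotation as R
from workcell import monitor, grab_frame, workorder
def grab(n,fn=None):
    g=grab_frame(n)
    if fn: cv2.imwrite('pics/'+fn,g['frame'][:,:,::-1])
    return g
def camR(g):
    o=np.array(g['orientation'],float)
    return R.from_euler('xyz',o) if o.size==3 else R.from_matrix(o)
def foc(g): return 240/np.tan(np.radians(g['vertical_fov'])/2)
def ray(g,u,v,fish=False):
    x,y=u-g['cx'],v-g['cy'];f=foc(g)
    if fish:
        r=np.hypot(x,y);t=r/f;d=np.array([np.sin(t)*x/r,np.sin(t)*y/r,np.cos(t)])
    else: d=np.array([x/f,y/f,1.])
    return camR(g).apply(d)
def onz(g,u,v,z,fish=False):
    d=ray(g,u,v,fish);p=np.array(g['xyz'],float);return p+d*(z-p[2])/d[2]
def proj(g,P,fish=False):
    c=camR(g).inv().apply(np.array(P,float)-np.array(g['xyz'],float));f=foc(g)
    if fish:
        r=np.hypot(c[0],c[1]);t=np.arctan2(r,c[2]);return g['cx']+f*t*c[0]/r,g['cy']+f*t*c[1]/r
    return g['cx']+f*c[0]/c[2],g['cy']+f*c[1]/c[2]
E
python3 - <<'E'
from h import *
import pickle
print(monitor.observe())
d={}
for n in ['scene','top','wrist']:
    g=grab(n,n+'0.png');d[n]=g;print(n,{k:v for k,v in g.items() if k!='frame'})
pickle.dump(d,open('f0.pkl','wb'))
E
```

```text
{'clock': 0.0, 'qpos': array([ 1.11380505,  0.52203017, -0.03633465,  1.59998543,  0.02119176,
        1.021093  , -0.11279   ]), 'qd': array([-0.00045525, -0.00056437,  0.000894  , -0.00219174, -0.0001804 ,
       -0.00098987,  0.00149921]), 'joint_efforts': array([-2.20046513e-04, -9.27111769e+01,  1.98063187e+00, -3.69933450e+01,
        1.79886434e-02,  8.05425108e-03,  5.67776840e-05]), 'position': array([ 0.23561741, -0.57854926,  0.24472365]), 'tool_rot': array([-1.57086580e+00,  1.12917251e-03, -1.18400349e+00]), 'force': array([-1.11744932, -1.33802996,  1.01613591]), 'moment': array([0.04517024, 0.01934758, 0.00021172]), 'grip_width': 0.08527515583925012}
scene {'vertical_fov': 57.73717693052763, 'cx': 326.8666025086277, 'cy': 240.7177496103344, 'xyz': array([ 1.34024236, -0.18585261,  0.76559302]), 'orientation': array([-2.1940344 , -0.01213114,  1.22904784])}
top {'vertical_fov': 52.252874607420594, 'cx': 314.45587234311546, 'cy': 229.17433095054142, 'xyz': array([0.36724992, 0.11929496, 1.40444617]), 'orientation': array([-3.00411807, -0.02311832, -1.54214596])}
wrist {'vertical_fov': 65.70646984690485, 'cx': 324.7150285691825, 'cy': 233.3191640211236, 'xyz': array([ 0.30266149, -0.55166234,  0.37383204]), 'orientation': array([ 2.85412931e+00, -9.79278334e-05, -1.18443885e+00])}
```

View pics/top0.png

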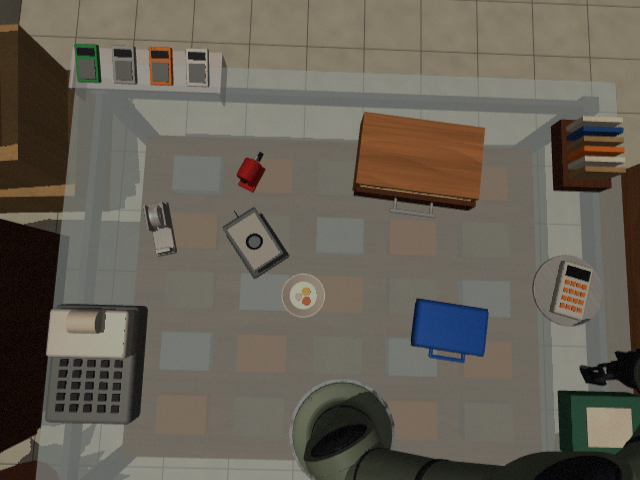

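View pics/scene0.png

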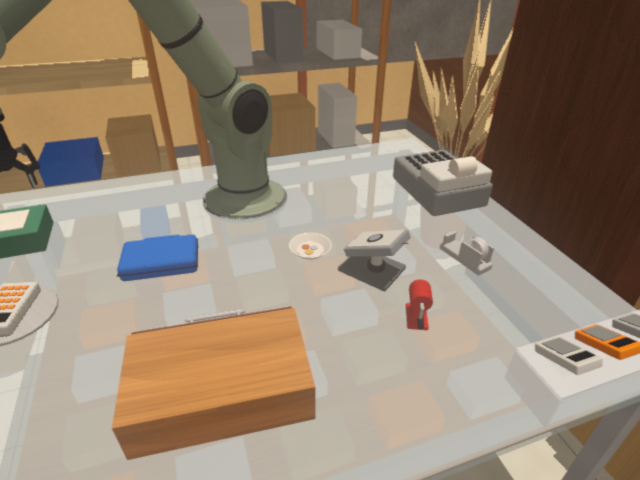

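Run:
```python
import cv2,numpy as np
a=cv2.imread('pics/top0.png')
c=cv2.resize(a[105:225,345:495],None,fx=4,fy=4,interpolation=cv2.INTER_CUBIC)   #600x480
cv2.imwrite('pics/c1.png',c)
c=cv2.resize(a[200:285,215:297],None,fx=7,fy=7,interpolation=cv2.INTER_CUBIC)
cv2.imwrite('pics/c2.png',c)
```

```text
(no output)
```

View pics/c1.png

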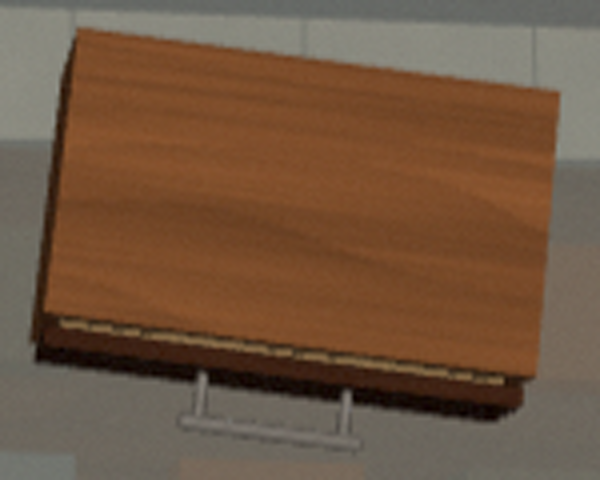

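View pics/c2.png

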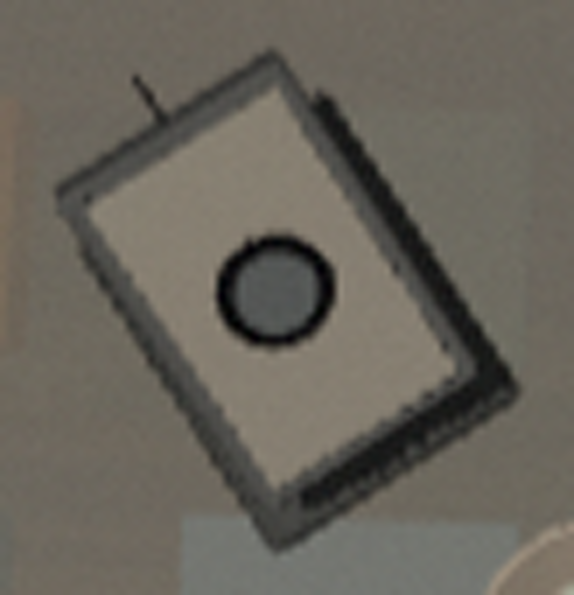

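```bash
cat >> h.py <<'E'
def spotR(yaw): # z leans 25deg toward front (-x_heading), x rises
    return R.from_euler('z',yaw)*R.from_euler('y',-25,degrees=True)
E
python3 - <<'E'
from h import *
import pickle
from scipy.optimize import least_squares
d=pickle.load(open('f0.pkl','rb'));g=d['top']
C=[(364.2,112.5),(484.7,128),(355.7,183),(478.8,199.5)]
def top(p):
    # p: front xy, yaw ; top board x 15..220, y +-170
    r=R.from_euler('z',p[2]); return [r.apply([x,y,.1])+[p[0],p[1],0] for x,y in [(.22,.17),(.22,-.17),(.015,.17),(.015,-.17)]]
f=lambda p: (np.array([proj(g,P) for P in top(p)])-C).ravel()
s=least_squares(f,[.6,-.1,0]);print('cab',s.x,np.degrees(s.x[2]),f(s.x).round(1))
for u in [(390,210.2),(435.2,216)]: print('handle',onz(g,*u,.062))
h=(onz(g,390,210.2,.062)+onz(g,435.2,216,.062))/2
print('handle in cab',R.from_euler('z',-s.x[2]).apply(h-[s.x[0],s.x[1],0]))
L=np.array([(276,291),(282,85),(88,200),(275,492),(465,360)])/7+[215,200]
def pan(p):
    r=spotR(p[2]);o=np.array([p[0],p[1],.11])
    return [o]+[o+r.apply([x,y,-.002]) for x,y in [(.067,-.042),(.067,.042),(-.067,.042),(-.067,-.042)]]
f2=lambda p:(np.array([proj(g,P) for P in pan(p)])-L).ravel()
s2=least_squares(f2,[.35,.2,.6]);print('lens',s2.x,np.degrees(s2.x[2]),f2(s2.x).round(1))
print('spot',np.array([s2.x[0],s2.x[1],.11])+spotR(s2.x[2]).apply([0,0,.1]))
for n,u,z in [('dish',(303,296),.02),('sharp',(250,172),.1),('disp',(160,230),.08),('case',(450,327),.05)]: print(n,onz(g,*u,z))
# scene check
gs=d['scene'];print('scene', [np.round(proj(gs,P)) for P in top(s.x)], np.round(proj(gs,[s2.x[0],s2.x[1],.11])))
E
```

```text
cab [ 0.64681062 -0.18232243 -0.0992356 ] -5.685781054662168 [-0.  -0.4  0.   0.  -0.   0.3  0.  -0. ]
handle [ 0.61408623 -0.11600234  0.062     ]
handle [ 0.60177479 -0.24296814  0.062     ]
handle in cab [-0.03896991 -0.00102873  0.062     ]
lens [0.50990347 0.251669   0.60728512] 34.79487461290326 [ 0.5 -0.4 -0.3 -0.3  0.   0.5  0.3 -0.9 -0.5  1. ]
spot [0.47519805 0.22755271 0.20063078]
dish [0.36966588 0.11946617 0.02      ]
sharp [0.70032413 0.27459481 0.1       ]
disp [0.53572949 0.51273911 0.08      ]
case [ 0.29712581 -0.285291    0.05      ]
scene [array([316., 385.]), array([113., 427.]), array([295., 307.]), array([128., 334.])] [375. 237.]
```

Call:
drive_tool --steps '[28,18.6,20,0,3.1,28,18.6,20,0,3.1,28,18.6,20,0,3.1,28,18.6,20,0,3.1,28,18.6,20,0,3.1]' --grip_force 25

```text
clock: 0.57
position: [0.3294, -0.4777, 0.2451]
tool_rot: [-1.571, 0.0, -0.911]
force: [0.4, -0.7, -0.6]
grip_width: 0.0284
```

Call:
drive_tool --steps '[28,18.6,20,0,3.1,28,18.6,20,0,3.1,28,18.6,20,0,3.1,28,18.6,20,0,3.1,28,18.6,20,0,3.1]'

```text
clock: 0.98
position: [0.4224, -0.3777, 0.2452]
tool_rot: [-1.571, 0.0, -0.64]
force: [0.8, -0.4, -0.4]
grip_width: 0.0277
```

Call:
drive_tool --steps '[28,18.6,20,-8,3.1,28,18.6,20,-8,3.1,28,18.6,20,-8,3.1,28,18.6,20,-8,3.1,28,18.6,20,-8,3.1]'

```text
clock: 1.4
position: [0.5154, -0.2777, 0.2048]
tool_rot: [-1.571, 0.0, -0.37]
force: [0.3, -0.3, -0.1]
grip_width: 0.0281
```

Call:
drive_tool --steps '[28,18.6,20,-8,3.1,28,18.6,20,-8,3.1,28,18.6,20,-8,3.1,28,18.6,20,-8,3.1,28,18.6,20,-8,3.1]'

```text
clock: 1.82
position: [0.6084, -0.1778, 0.1647]
tool_rot: [-1.571, 0.0, -0.099]
force: [0.8, -0.0, -0.3]
grip_width: 0.028
```

Call:
drive_tool --steps '[28,0,0,0,0,28,0,0,0,0,28,0,0,0,0,28,0,0,0,0,28,0,0,0,0]'

```text
clock: 2.23
position: [0.6073, -0.1799, 0.1656]
tool_rot: [-1.571, -0.0, -0.104]
force: [-0.7, 0.8, 0.4]
grip_width: 0.0282
```

Call:
drive_tool --steps '[28,0,0,-20,0,28,0,0,-22,0,28,0,0,-22,0,28,0,0,-22,0,28,0,0,-20,0]'

```text
clock: 2.65
position: [0.6073, -0.1797, 0.0584]
tool_rot: [-1.571, -0.0, -0.103]
force: [-2.6, -0.2, 16.3]
grip_width: 0.0284
```

Call:
drive_tool --steps '[28,0,0,0,0,5,0,0,0,0,5,0,0,0,0,5,0,0,0,0,5,0,0,0,0]'

```text
clock: 3.07
position: [0.6077, -0.1795, 0.0596]
tool_rot: [-1.571, -0.0, -0.103]
force: [-0.2, -2.4, 1.5]
grip_width: 0.01
```

Call:
drive_tool --steps '[5,-6,0.6,0,0,5,-12,1.2,0,0,5,-12,1.2,0,0,5,-12,1.2,0,0,5,-12,1.2,0,0]'

```text
clock: 3.48
position: [0.5532, -0.1741, 0.0596]
tool_rot: [-1.571, -0.001, -0.103]
force: [1.4, -3.9, 1.0]
grip_width: 0.0102
```

Call:
drive_tool --steps '[5,-12,1.2,0,0,5,-12,1.2,0,0,5,-12,1.2,0,0,5,-12,1.2,0,0,5,-12,1.2,0,0]'

```text
clock: 3.9
position: [0.4931, -0.1681, 0.0596]
tool_rot: [-1.571, -0.001, -0.103]
force: [1.4, -4.7, -0.8]
grip_width: 0.0096
```

Call:
drive_tool --steps '[5,-12,1.2,0,0,5,-8,0.8,0,0,5,-6,0.6,0,0,5,-5,0.5,0,0,5,-4,0.4,0,0]'

```text
clock: 4.32
position: [0.4638, -0.1649, 0.0602]
tool_rot: [-1.571, -0.011, -0.102]
force: [47.4, -6.1, -13.4]
grip_width: 0.01
```

Call:
drive_tool --steps '[5,-3,0.3,0,0,5,-2,0.2,0,0,5,-2,0.2,0,0,5,-2,0.2,0,0,5,0,0,0,0]'

```text
clock: 4.73
position: [0.4634, -0.164, 0.0622]
tool_rot: [-1.569, -0.027, -0.101]
force: [68.8, -15.0, -31.3]
grip_width: 0.0097
```

Call:
drive_tool --steps '[5,4,-0.4,0,0,5,4,-0.4,0,0,28,0,0,0,0,28,0,0,0,0,28,0,0,0,0]'

```text
clock: 5.15
position: [0.4572, -0.1636, 0.0592]
tool_rot: [-1.571, 0.001, -0.102]
force: [-0.3, -1.1, 0.2]
grip_width: 0.0281
```

Call:
drive_tool --steps '[28,0,0,15,0,28,0,0,35,0,28,0,0,40,0,28,0,0,40,7,28,0,0,35,7]'

```text
clock: 5.57
position: [0.457, -0.1635, 0.2265]
tool_rot: [-1.571, 0.001, 0.148]
force: [0.6, -1.1, 0.3]
grip_width: 0.0277
```

Call:
drive_tool --steps '[70,10,-1,15,7,70,15,-2,0,7,70,15,-2,0,7,70,15,-2,0,7,70,15,-2,0,7]'

```text
clock: 5.98
position: [0.5278, -0.173, 0.2391]
tool_rot: [-1.57, 0.001, 0.759]
force: [-0.7, -0.6, -0.7]
grip_width: 0.07
```

Call:
drive_tool --steps '[70,15,-1,0,7,70,15,-1,0,7,70,15,-1,0,7,70,10,-1,0,7,70,0,0,0,7]'

```text
clock: 6.4
position: [0.5837, -0.1765, 0.2386]
tool_rot: [-1.57, -0.001, 1.371]
force: [0.1, -0.1, 0.1]
grip_width: 0.0701
```

Call:
drive_tool --steps '[70,0,0,0,6,70,0,0,0,0,70,0,0,0,0,70,0,0,0,0,70,0,0,0,0]'

```text
clock: 6.82
position: [0.5825, -0.1768, 0.2393]
tool_rot: [-1.571, 0.0, 1.466]
force: [-0.1, 0.1, -0.8]
grip_width: 0.0699
```

Run:
```python
from h import *
import pickle
g=grab('wrist','w1.png');s=monitor.observe();print(s['position'],s['tool_rot'],s['qpos'].round(2))
pickle.dump(g,open('w1.pkl','wb'))
```

```text
[ 0.58263207 -0.17681015  0.23935814] [-1.57078713e+00  2.91463068e-04  1.46676849e+00] [ 0.7   0.6  -0.76  1.62  0.45  1.1   1.29]
```

View pics/w1.png

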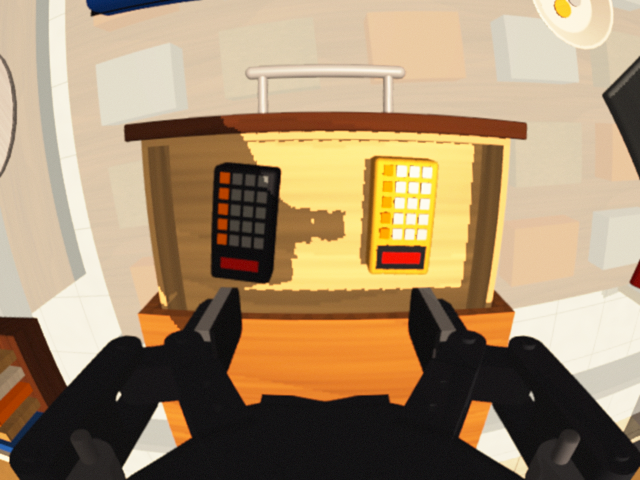

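Run:
```python
from h import *
import pickle
g=pickle.load(open('w1.pkl','rb'))
P=np.array([onz(g,u,v,.064,True) for u,v in [(375,157),(437,158),(431,274),(370,272)]])
print(P.round(4),P.mean(0))
a=(P[2]+P[3]-P[0]-P[1])/2;b=(P[1]-P[0]+P[2]-P[3])/2
print(np.linalg.norm(a),np.linalg.norm(b),np.degrees(np.arctan2(a[1],a[0])),np.degrees(np.arctan2(b[1],b[0])))
print('handle',[onz(g,u,v,.062,True).round(4) for u,v in [(249,72),(403,72)]])
B=np.array([onz(g,u,v,.064,True) for u,v in [(217,164),(280,168),(268,281),(212,276)]]);print('black',B.round(4))
```

```text
[[ 0.5398 -0.1314  0.064 ]
 [ 0.5446 -0.0785  0.064 ]
 [ 0.6487 -0.0871  0.064 ]
 [ 0.64   -0.1431  0.064 ]] [ 0.59328599 -0.11002998  0.064     ]
0.10268333563484892 0.054816266822857396 -5.6591010578218315 82.92250576817838
handle [array([ 0.4576, -0.2266,  0.062 ]), array([ 0.4707, -0.1011,  0.062 ])]
black [[ 0.5305 -0.263   0.064 ]
 [ 0.5408 -0.21    0.064 ]
 [ 0.6394 -0.2346  0.064 ]
 [ 0.6301 -0.2863  0.064 ]]
```

Call:
drive_tool --steps '[74,2.5,15,0,0,74,2.5,15,0,0,74,2.5,15,0,0,74,2,15,-10,0,74,1.2,6.8,-15,0]' --grip_force 20

```text
clock: 7.28
position: [0.5942, -0.1078, 0.2154]
tool_rot: [-1.573, -0.0, 1.469]
force: [0.3, 0.4, -0.2]
grip_width: 0.0739
```

Call:
drive_tool --steps '[74,0,0,-30,0,74,0,0,-30,0,74,0,0,-25,0,74,0,0,-20,0,74,0,0,-10,0]'

```text
clock: 7.7
position: [0.5924, -0.1099, 0.0969]
tool_rot: [-1.568, 0.0, 1.468]
force: [0.5, 0.2, 0.5]
grip_width: 0.0738
```

Run:
```python
from h import *
import pickle
g=grab('wrist','w2.png');s=monitor.observe();print(s['position'],s['tool_rot'])
pickle.dump(g,open('w2.pkl','wb'))
```

```text
[ 0.59216    -0.10987172  0.09635532] [-1.56735521e+00 -7.94501458e-05  1.46817989e+00]
```

View pics/w2.png

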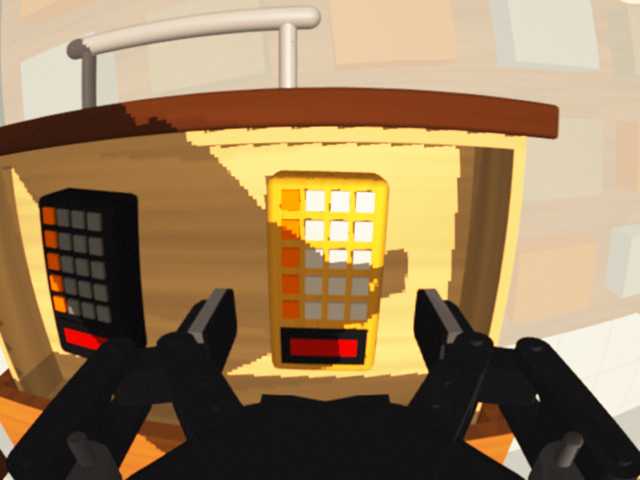

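Call:
drive_tool --steps '[74,0.8,0,-15,0,74,0,0,-15,0,74,0,0,-10,0,74,0,0,-8,0,74,0,0,0,0]'

```text
clock: 8.17
position: [0.5936, -0.11, 0.0498]
tool_rot: [-1.569, -0.0, 1.469]
force: [1.3, 0.3, -0.8]
grip_width: 0.074
```

Call:
drive_tool --steps '[40,0,0,0,0,40,0,0,0,0,40,0,0,0,0,40,0,0,0,0,40,0,0,0,0]'

```text
clock: 8.58
position: [0.5945, -0.1101, 0.0518]
tool_rot: [-1.572, 0.0, 1.469]
force: [-0.2, -0.4, 4.7]
grip_width: 0.0557
```

Run:
```python
from h import *
import pickle
s=monitor.observe();print(s['position'],s['tool_rot'],s['grip_width'],s['force'])
g=pickle.load(open('w2.pkl','rb'))
P=np.array([onz(g,u,v,.064,True) for u,v in [(268,178),(388,180),(374,370),(275,365)]]);print(P.round(4),P.mean(0))
# position of cabinet edge contact in cab frame
F=np.array([.6468,-.1823,0]);r=R.from_euler('z',-.0992)
print('tcp cab',r.apply(s['position']-F))
```

```text
[ 0.59451828 -0.11013753  0.05181809] [-1.57159789e+00  1.96491512e-04  1.46872470e+00] 0.055667782228321194 [-0.23551041 -0.43171205  4.65000695]
[[ 0.5411 -0.13    0.064 ]
 [ 0.5474 -0.0773  0.064 ]
 [ 0.6479 -0.0892  0.064 ]
 [ 0.6391 -0.1417  0.064 ]] [ 0.59386886 -0.10951789  0.064     ]
tcp cab [-0.0448779   0.07698555  0.05181809]
```

Call:
drive_tool --steps '[40,0,0,10,0,40,0,0,20,0,40,0,0,25,0,40,0,0,25,0,40,0,0,15,0]'

```text
clock: 9.0
position: [0.5948, -0.1098, 0.1494]
tool_rot: [-1.573, -0.0, 1.469]
force: [0.9, -0.2, -0.8]
grip_width: 0.0559
```

Call:
drive_tool --steps '[40,8,-0.8,0,0,40,8,-0.8,0,0,40,8,-0.8,0,0,40,6.9,-0.7,0,0,40,0,0,0,0]'

```text
clock: 9.42
position: [0.6261, -0.1129, 0.1452]
tool_rot: [-1.57, -0.001, 1.469]
force: [-0.0, 0.0, -0.3]
grip_width: 0.0558
```

Run:
```python
from h import *
import pickle
g=grab('wrist','w3.png');s=monitor.observe();print(s['position'],s['tool_rot'],s['grip_width'],s['force'],s['moment'])
F=np.array([.6468,-.1823,0]);r=R.from_euler('z',.0992)
print('tcp cab',r.apply(s['position']-F))
pickle.dump(g,open('w3.pkl','wb'))
```

```text
[ 0.62538367 -0.11277763  0.14520661] [-1.56954777e+00 -6.60948634e-04  1.46912056e+00] 0.055873151933724934 [ 0.25414847 -0.20720792 -1.93889985] [0.0514662  0.02617297 0.00803193]
tcp cab [-0.02819635  0.06705956  0.14520661]
```

View pics/w3.png

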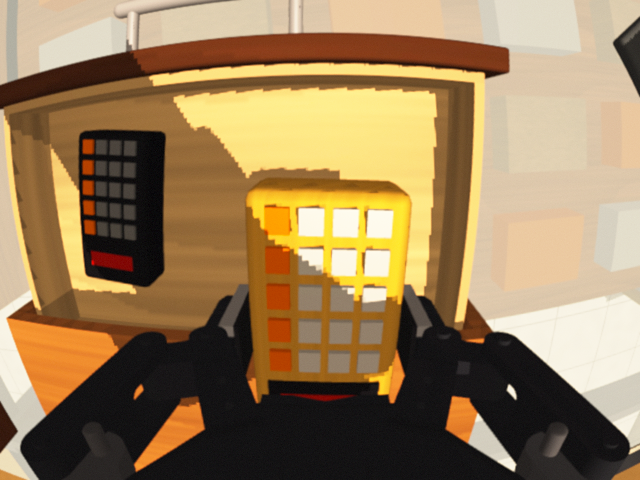

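Call:
drive_tool --steps '[40,0,0,-10,0,40,0,0,-10,0,40,0,0,-4,0,40,0,0,-3,0,40,0,0,-3,0]'

```text
clock: 9.88
position: [0.6247, -0.1132, 0.1159]
tool_rot: [-1.57, 0.0, 1.469]
force: [-5.6, -1.3, 5.5]
grip_width: 0.0554
```

Call:
drive_tool --steps '[40,0,0,-3,0,40,0,0,-3,0,40,0,0,-3,0,40,0,0,-2,0,40,0,0,0,0]'

```text
clock: 10.3
position: [0.6244, -0.113, 0.105]
tool_rot: [-1.569, 0.0, 1.469]
force: [-6.3, 0.4, 2.7]
grip_width: 0.0557
```

Call:
drive_tool --steps '[40,0,0,-2,0,40,0,0,-1.2,0,40,0,0,0,0,40,0,0,0,0,40,0,0,0,0]'

```text
clock: 10.72
position: [0.6245, -0.1131, 0.102]
tool_rot: [-1.57, 0.0, 1.469]
force: [-5.6, 0.3, 3.3]
grip_width: 0.0558
```

Call:
drive_tool --steps '[40,0,0,10,0,40,-3,0,20,0,40,-3,0,30,0,40,-3,0,30,0,40,0,0,10,0]' --grip_force 45

```text
clock: 11.13
position: [0.6173, -0.1128, 0.2068]
tool_rot: [-1.576, 0.0, 1.469]
force: [1.0, 0.0, -1.2]
grip_width: 0.0553
```

Call:
drive_tool --steps '[40,0,0,0,0,40,0,0,0,0,40,0,0,0,0,40,0,0,0,0,40,0,0,0,0]'

```text
clock: 11.55
position: [0.6158, -0.1131, 0.2011]
tool_rot: [-1.569, -0.0, 1.469]
force: [0.1, 0.7, -1.2]
grip_width: 0.0551
```

Run:
```python
from h import *
import pickle
g=grab('wrist','w4.png');s=monitor.observe();print(s['position'],s['tool_rot'],s['grip_width'],s['force'])
gs=grab('scene','s4.png')
pickle.dump((g,gs,s),open('w4.pkl','wb'))
a=cv2.imread('pics/s4.png');u,v=map(int,proj(gs,s['position']));print(u,v)
c=cv2.resize(a[max(0,v-60):v+60,u-70:u+70],None,fx=3,fy=3,interpolation=cv2.INTER_CUBIC)
w=cv2.imread('pics/w4.png')[100:460,160:480]
cv2.imwrite('pics/m4.png',np.hstack([w,c[:360]]))
```

```text
[ 0.61589742 -0.11302704  0.20124709] [-1.56958831e+00 -2.60210907e-04  1.46897583e+00] 0.055091111271894304 [ 0.77898427  0.25338096 -1.57264576]
239 261
```

View pics/m4.png

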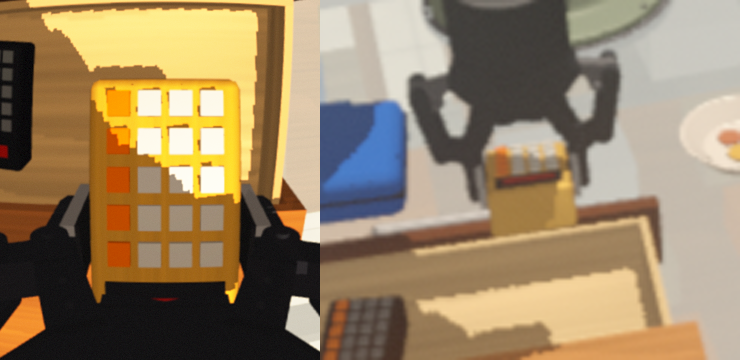

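```bash
cat > keys.py <<'E'
from h import *
import pickle
from scipy.optimize import least_squares
def keys(g,win):
    u0,u1,v0,v1=win
    im=cv2.cvtColor(g['frame'],cv2.COLOR_RGB2HSV)[v0:v1,u0:u1]
    m=((im[:,:,1]<110)&(im[:,:,2]>70)).astype(np.uint8)
    m=cv2.morphologyEx(m,cv2.MORPH_OPEN,np.ones((3,3)))
    n,l,st,c=cv2.connectedComponentsWithStats(m,connectivity=4)
    k=[(c[i]+[u0,v0],st[i,4],st[i,2],st[i,3]) for i in range(1,n) if st[i,4]>100 and .6<st[i,2]/st[i,3]<1.7 and st[i,2]<40 and st[i,3]<40]
    return k
def grid(g,win):
    P=np.array([k[0] for k in keys(g,win)]);P=P[np.argsort(P[:,1])]
    assert len(P)==15,(len(P),P.round(0).tolist())
    return np.vstack([r[np.argsort(r[:,0])] for r in P.reshape(5,3,2)])
def model():
    # key centres in calc frame (x to display, y left, z up) from w2, flat on the drawer floor
    g=pickle.load(open('w2.pkl','rb'));G=grid(g,(275,385,185,330))
    P=np.array([onz(g,*p,.064,True) for p in G])
    yaw=np.arctan2(*(P.reshape(5,3,3)[4].mean(0)-P.reshape(5,3,3)[0].mean(0))[1::-1])
    c=np.array([.5936,-.1098,.032])
    return R.from_euler('z',-yaw).apply(P-c),yaw
def solve(g,G,M,x0):
    def f(x):
        r=R.from_euler('ZYX',x[3:]);return (np.array([proj(g,p,True) for p in r.apply(M)+x[:3]])-G).ravel()
    s=least_squares(f,x0,loss='soft_l1',x_scale=[.01]*3+[.1]*3);return s.x,np.sqrt(np.mean(f(s.x)**2)),s
E
python3 - <<'E'
from keys import *
M,yaw=model();print(np.degrees(yaw));print(M[[0,2,12,14]].round(4))
g3=pickle.load(open('w3.pkl','rb'));g4=pickle.load(open('w4.pkl','rb'))[0]
for g,p0,win in [(g3,[.625,-.113,.125],(260,400,200,378)),(g4,[.616,-.113,.18],(280,395,180,375))]:
    try: G=grid(g,win)
    except AssertionError as e: print(e); continue
    x,e,s=solve(g,G,M,p0+[yaw,0,0])
    C=np.linalg.inv(s.jac.T@s.jac)*e**2
    print(x[:3].round(4),np.degrees(x[3:]).round(2),'rms',round(e,2),'sd',np.degrees(np.sqrt(np.diag(C))[3:]).round(2))
E
```

```text
-7.576177684453965
[[-0.0399 -0.0059  0.032 ]
 [-0.0398  0.0163  0.032 ]
 [ 0.0144 -0.006   0.032 ]
 [ 0.0143  0.0163  0.032 ]]
[ 0.6252 -0.1124  0.1261] [-7.4   0.21  0.34] rms 0.22 sd [0.06 0.25 0.31]
[ 0.6195 -0.1127  0.1842] [ -5.84 -19.06   0.94] rms 0.26 sd [0.07 0.51 0.92]
```

Call:
drive_tool --steps '[40,4,0,-20,0,40,4.6,0,-25,0,40,0,0,-25,0,40,0,0,-15,0,40,0,0,-8,0]' --grip_force 20

```text
clock: 12.07
position: [0.6238, -0.113, 0.1068]
tool_rot: [-1.568, -0.0, 1.469]
force: [0.4, -0.8, 0.1]
grip_width: 0.0549
```

Call:
drive_tool --steps '[40,0,0,-3,0,40,0,0,-3,0,40,0,0,-3,0,40,0,0,-1.5,0,40,0,0,0,0]'

```text
clock: 12.48
position: [0.6251, -0.1131, 0.1]
tool_rot: [-1.572, 0.0, 1.469]
force: [-7.1, 0.8, 7.5]
grip_width: 0.0551
```

Call:
drive_tool --steps '[40,0,0,0,0,40,0,0,10,0,40,-3,0,25,0,40,-3,0,35,0,40,-3,0,35,0]' --grip_force 20

```text
clock: 12.9
position: [0.6154, -0.1129, 0.2058]
tool_rot: [-1.571, -0.0, 1.469]
force: [0.7, -0.8, -0.4]
grip_width: 0.0552
```

Call:
drive_tool --steps '[40,0,0,0,0,40,0,0,0,0,40,0,0,0,0,40,0,0,0,0,40,0,0,0,0]' --grip_force 45

```text
clock: 13.32
position: [0.6154, -0.1131, 0.2027]
tool_rot: [-1.569, -0.0, 1.469]
force: [-0.8, 0.5, -1.4]
grip_width: 0.055
```

```bash
cat > chk.py <<'E'
from keys import *
import sys
M,yaw=model()
for i in range(2):
    g=grab('wrist',f'{sys.argv[1]}_{i}.png');s=monitor.observe()
    pickle.dump((g,s),open(sys.argv[1]+'.pkl','wb'))
    p=s['position'];ty=s['tool_rot'][2]-np.pi/2
    print(p.round(4),s['tool_rot'].round(4),s['grip_width'].round(4))
    try: G=grid(g,(280,395,175,375))
    except AssertionError as e: print(e); continue
    x,e,q=solve(g,G,M,[p[0],p[1],p[2]-.018,ty,-.4,0])
    print(x[:3].round(4),np.degrees(x[3:]).round(2),'rms',round(e,2),'rel tool',R.from_euler('z',-ty).apply(x[:3]-p).round(4))
E
python3 chk.py w5
```

```text
Traceback (most recent call last):
  File "chk.py", line 8, in <module>
    print(p.round(4),s['tool_rot'].round(4),s['grip_width'].round(4))
                                            ^^^^^^^^^^^^^^^^^^^^^
AttributeError: 'float' object has no attribute 'round'
```

```bash
sed -i "s/s\['grip_width'\].round(4)/round(s['grip_width'],4)/" chk.py; python3 chk.py w5
```

```text
[ 0.6155 -0.113   0.2028] [-1.5696e+00 -3.0000e-04  1.4691e+00] 0.0551
[ 0.6201 -0.1133  0.1865] [ -5.83 -21.81  -0.06] rms 0.25 rel tool [ 0.0046  0.0002 -0.0164]
[ 0.6156 -0.113   0.203 ] [-1.5698e+00 -2.0000e-04  1.4691e+00] 0.0551
[ 0.6202 -0.1133  0.1866] [ -5.83 -21.85  -0.05] rms 0.26 rel tool [ 0.0046  0.0002 -0.0164]
```

Call:
drive_tool --steps '[40,4,0,-25,0,40,5,0,-30,0,40,0,0,-25,0,40,0,0,-12,0,40,0,0,-6,0]' --grip_force 20

```text
clock: 13.88
position: [0.6239, -0.1129, 0.1036]
tool_rot: [-1.568, -0.0, 1.469]
force: [-0.2, -0.2, -0.8]
grip_width: 0.0554
```

Call:
drive_tool --steps '[40,0,0,-3,0,40,0,0,-3,0,40,0,0,-2.5,0,40,0,0,0,0,40,0,0,0,0]'

```text
clock: 14.3
position: [0.6252, -0.113, 0.0986]
tool_rot: [-1.572, 0.0, 1.469]
force: [-4.5, 1.2, 3.7]
grip_width: 0.0551
```

Call:
drive_tool --steps '[40,0,0,0,0,40,0,0,10,0,40,-3,0,25,0,40,-3,0,35,0,40,-3,0,35,0]' --grip_force 20

```text
clock: 14.72
position: [0.6154, -0.1129, 0.204]
tool_rot: [-1.571, -0.0, 1.469]
force: [0.4, -0.7, -1.2]
grip_width: 0.0552
```

Call:
drive_tool --steps '[40,0,0,0,0,40,0,0,0,0,40,0,0,0,0,40,0,0,0,0,40,0,0,0,0]' --grip_force 45

```text
clock: 15.13
position: [0.6154, -0.1131, 0.2011]
tool_rot: [-1.569, -0.0, 1.469]
force: [0.2, 0.6, -1.1]
grip_width: 0.0552
```

```bash
python3 chk.py w6
```

```text
[ 0.6154 -0.113   0.2012] [-1.5694e+00 -3.0000e-04  1.4690e+00] 0.0555
[ 0.6204 -0.1134  0.185 ] [ -5.86 -22.99   0.1 ] rms 0.26 rel tool [ 0.005   0.0002 -0.0162]
[ 0.6155 -0.1131  0.2013] [-1.5696e+00 -3.0000e-04  1.4690e+00] 0.055
[ 0.6205 -0.1134  0.185 ] [-5.850e+00 -2.295e+01 -2.000e-02] rms 0.25 rel tool [ 0.005   0.0002 -0.0163]
```

Call:
drive_tool --steps '[40,4,0,-25,0,40,5,0,-30,0,40,0,0,-25,0,40,0,0,-12,0,40,0,0,-6,0]' --grip_force 20

```text
clock: 15.65
position: [0.6238, -0.1129, 0.102]
tool_rot: [-1.568, -0.0, 1.469]
force: [-0.3, -0.3, -1.2]
grip_width: 0.0552
```

Call:
drive_tool --steps '[40,0,0,-3,0,40,0,0,-3,0,40,0,0,-2.8,0,40,0,0,0,0,40,0,0,0,0]'

```text
clock: 16.07
position: [0.6252, -0.1131, 0.0968]
tool_rot: [-1.572, 0.0, 1.469]
force: [-3.9, 1.4, 4.3]
grip_width: 0.0554
```

Call:
drive_tool --steps '[40,0,0,0,0,40,0,0,10,0,40,-3,0,25,0,40,-3,0,35,0,40,-3,0,35,0]' --grip_force 20

```text
clock: 16.48
position: [0.6154, -0.113, 0.2022]
tool_rot: [-1.571, -0.0, 1.469]
force: [-0.1, -1.3, -1.8]
grip_width: 0.0553
```

Call:
drive_tool --steps '[40,0,0,0,0,40,0,0,0,0,40,0,0,0,0,40,0,0,0,0,40,0,0,0,0]' --grip_force 45

```text
clock: 16.9
position: [0.6154, -0.1131, 0.1993]
tool_rot: [-1.569, -0.0, 1.469]
force: [-0.4, -0.2, -1.4]
grip_width: 0.0551
```

```bash
python3 chk.py w7
```

```text
[ 0.6154 -0.113   0.1994] [-1.5694e+00 -3.0000e-04  1.4690e+00] 0.0551
[ 0.6218 -0.114   0.1842] [ -5.84 -26.58  -0.75] rms 0.25 rel tool [ 0.0064 -0.0003 -0.0152]
[ 0.6155 -0.113   0.1995] [-1.5696e+00 -3.0000e-04  1.4690e+00] 0.0551
[ 0.6218 -0.1139  0.1842] [ -5.83 -26.55  -0.71] rms 0.25 rel tool [ 0.0064 -0.0002 -0.0153]
```

```bash
cat > chk2.py <<'E'
from keys import *
import sys
M,yaw=model()
def fit(g,s):
    G=grid(g,(280,395,175,375));p=s['position'];ty=s['tool_rot'][2]-np.pi/2
    def f(x):
        r=R.from_euler('ZYX',[ty+x[4],x[3],0]);return (np.array([proj(g,q,True) for q in r.apply(M)+x[:3]])-G).ravel()
    q=least_squares(f,[p[0],p[1],p[2]-.018,-.4,0],x_scale=[.01]*3+[.1]*2);x=q.x
    e=np.sqrt(np.mean(f(x)**2));sd=np.degrees(np.sqrt(np.linalg.inv(q.jac.T@q.jac)[3,3])*e)
    return x,np.degrees(x[3]),np.degrees(x[4]),e,sd,R.from_euler('z',-ty).apply(x[:3]-p)
if __name__=='__main__':
    for n in sys.argv[1:]:
        d=pickle.load(open(n+'.pkl','rb'));x,pi,dy,e,sd,rel=fit(d[0],d[-1]);print(n,'pitch',round(pi,2),'dyaw',round(dy,2),'rms',round(e,2),'sd',round(sd,2),rel.round(4),x[:3].round(4))
E
python3 chk2.py w4 w5 w6 w7
```

```text
w4 pitch -19.09 dyaw -0.01 rms 0.26 sd 0.5 [ 0.0036  0.0002 -0.017 ] [ 0.6195 -0.1132  0.1843]
w5 pitch -21.83 dyaw -0.01 rms 0.26 sd 0.51 [ 0.0046  0.0002 -0.0164] [ 0.6202 -0.1133  0.1866]
w6 pitch -22.97 dyaw -0.01 rms 0.25 sd 0.5 [ 0.005   0.0002 -0.0163] [ 0.6205 -0.1133  0.185 ]
w7 pitch -26.53 dyaw -0.01 rms 0.26 sd 0.5 [ 0.0064  0.0002 -0.0153] [ 0.6219 -0.1135  0.1842]
```

```bash
python3 - <<'E'
s=open('keys.py').read()
s=s.replace("im=cv2.cvtColor(g['frame'],cv2.COLOR_RGB2HSV)[v0:v1,u0:u1]","im=cv2.cvtColor(cv2.resize(g['frame'][v0:v1,u0:u1],None,fx=4,fy=4,interpolation=cv2.INTER_CUBIC),cv2.COLOR_RGB2HSV)")
s=s.replace("np.ones((3,3))","np.ones((9,9))").replace("c[i]+[u0,v0]","(c[i]+.5)/4-.5+[u0,v0]").replace("st[i,4]>100","st[i,4]>1600").replace("<40","<160")
open('keys.py','w').write(s)
E
for t in 95 110 130; do sed -i "s/im\[:,:,1\]<[0-9]*/im[:,:,1]<$t/" keys.py; echo $t; python3 chk2.py w4 w5 w6 w7; done
```

```text
95
w4 pitch -19.6 dyaw -0.05 rms 0.18 sd 0.35 [ 0.0037  0.0002 -0.0167] [ 0.6196 -0.1132  0.1846]
w5 pitch -21.71 dyaw -0.02 rms 0.17 sd 0.34 [ 0.0045  0.0002 -0.0164] [ 0.6201 -0.1133  0.1866]
w6 pitch -23.75 dyaw -0.06 rms 0.18 sd 0.35 [ 0.0052  0.0002 -0.016 ] [ 0.6208 -0.1134  0.1853]
w7 pitch -26.22 dyaw 0.01 rms 0.2 sd 0.38 [ 0.0062  0.0002 -0.0154] [ 0.6217 -0.1135  0.1841]
110
w4 pitch -19.83 dyaw -0.02 rms 0.15 sd 0.29 [ 0.0038  0.0002 -0.0166] [ 0.6197 -0.1132  0.1846]
w5 pitch -22.06 dyaw -0.01 rms 0.16 sd 0.32 [ 0.0047  0.0002 -0.0163] [ 0.6203 -0.1133  0.1867]
w6 pitch -24.09 dyaw -0.03 rms 0.17 sd 0.33 [ 0.0054  0.0002 -0.0158] [ 0.6209 -0.1134  0.1855]
w7 pitch -26.32 dyaw 0.04 rms 0.16 sd 0.32 [ 0.0063  0.0002 -0.0154] [ 0.6218 -0.1135  0.1841]
130
w4 pitch -19.89 dyaw -0.02 rms 0.15 sd 0.28 [ 0.0039  0.0002 -0.0166] [ 0.6197 -0.1132  0.1846]
w5 pitch -22.26 dyaw 0.0 rms 0.14 sd 0.29 [ 0.0048  0.0002 -0.0162] [ 0.6203 -0.1133  0.1867]
w6 pitch -24.2 dyaw -0.02 rms 0.15 sd 0.29 [ 0.0054  0.0002 -0.0158] [ 0.6209 -0.1134  0.1855]
w7 pitch -26.49 dyaw 0.04 rms 0.15 sd 0.3 [ 0.0063  0.0002 -0.0153] [ 0.6218 -0.1135  0.1842]
```

Run:
```python
from keys import *
M,yaw=model()
g=pickle.load(open('w3.pkl','rb'));G=grid(g,(260,400,200,378))
x,e,s=solve(g,G,M,[.625,-.113,.125,yaw,0,0]);print(x[:3],np.degrees(x[3:]),e,np.degrees(yaw))
s=monitor.observe();F=np.array([.6468,-.1823,0]);print(s['position'],R.from_euler('z',.0992).apply(s['position']-F))
```

```text
[ 0.62527436 -0.11254558  0.12609284] [-7.39376956  0.06565734  0.0678626 ] 0.09535358867553595 -7.494900752649389
[ 0.61551472 -0.11302055  0.1994921 ] [-0.03799273  0.06584044  0.1994921 ]
```

Call:
drive_tool --steps '[40,22.9,-2.3,0,0,40,22.9,-2.3,0,0,40,22.9,-2.3,0,0,40,22.9,-2.3,0,0,40,22.9,-2.3,0,0]'

```text
clock: 17.42
position: [0.7311, -0.1248, 0.1996]
tool_rot: [-1.57, -0.0, 1.469]
force: [0.5, -0.4, -1.0]
grip_width: 0.0555
```

Call:
drive_tool --steps '[40,0,0,-15,0,40,0,0,-20,0,40,0,0,-15,0,40,0,0,-5,0,40,0,0,0,0]' --grip_force 20

```text
clock: 17.83
position: [0.7294, -0.1246, 0.1435]
tool_rot: [-1.568, -0.0, 1.469]
force: [-0.4, 0.0, -0.7]
grip_width: 0.0554
```

Call:
drive_tool --steps '[40,0,0,-3,0,40,0,0,-3,0,40,0,0,-2.5,0,40,0,0,-1.5,0,40,0,0,0,0]'

```text
clock: 18.25
position: [0.7317, -0.1248, 0.1376]
tool_rot: [-1.575, 0.0, 1.468]
force: [3.3, -0.6, 12.0]
grip_width: 0.0555
```

Call:
drive_tool --steps '[40,0,0,0,0,40,0,0,10,0,40,0,0,20,0,40,0,0,30,0,40,0,0,0,0]'

```text
clock: 18.67
position: [0.7322, -0.1244, 0.2018]
tool_rot: [-1.578, -0.0, 1.468]
force: [0.8, 0.5, -1.6]
grip_width: 0.0554
```

Call:
drive_tool --steps '[40,0,0,0,0,40,0,0,0,0,40,0,0,0,0,40,0,0,0,0,40,0,0,0,0]' --grip_force 45

```text
clock: 19.08
position: [0.73, -0.1246, 0.1945]
tool_rot: [-1.57, -0.0, 1.469]
force: [-0.4, -0.5, -1.3]
grip_width: 0.0551
```

```bash
python3 chk.py w8; python3 chk2.py w8
```

```text
[ 0.73   -0.1246  0.1947] [-1.5700e+00 -1.0000e-04  1.4689e+00] 0.0557
[ 0.7356 -0.1255  0.1793] [ -5.77 -25.03  -0.91] rms 0.15 rel tool [ 0.0056 -0.0003 -0.0154]
[ 0.7301 -0.1246  0.1948] [-1.5701e+00 -1.0000e-04  1.4690e+00] 0.0551
[ 0.7357 -0.1254  0.1794] [ -5.78 -25.07  -0.77] rms 0.16 rel tool [ 0.0057 -0.0002 -0.0154]
w8 pitch -25.07 dyaw 0.05 rms 0.16 sd 0.32 [ 0.0057  0.0002 -0.0154] [ 0.7358 -0.125   0.1794]
```

Call:
drive_tool --steps '[40,-6,8,16,1,40,-13,17.4,16,2,40,-13,17.4,16,2,40,-13,17.4,16,2,40,-13,17.4,16,2]'

```text
clock: 19.6
position: [0.6711, -0.0455, 0.2772]
tool_rot: [-1.571, 0.0, 1.629]
force: [0.7, 0.1, -1.2]
grip_width: 0.0552
```

Call:
drive_tool --steps '[40,-13,17.4,0,2,40,-13,17.4,0,2,40,-13,17.4,0,2,40,-13,17.4,0,2,40,-13,17.4,0,2]'

```text
clock: 20.02
position: [0.606, 0.0413, 0.2765]
tool_rot: [-1.571, 0.001, 1.804]
force: [0.3, 0.0, -1.6]
grip_width: 0.0552
```

Call:
drive_tool --steps '[40,-13,17.4,0,2,40,-13,17.4,0,2,40,-13,17.4,0,2,40,-13,17.4,0,2,40,-13,17.4,0,2]'

```text
clock: 20.43
position: [0.541, 0.1283, 0.2761]
tool_rot: [-1.571, 0.001, 1.978]
force: [0.8, 0.8, -1.0]
grip_width: 0.0552
```

Call:
drive_tool --steps '[40,-13,17.4,0,2,40,-13,17.4,0,2,40,-13,17.4,-5,2,40,-13,17.4,-8,2,40,-6,8,-8,1]'

```text
clock: 20.85
position: [0.4821, 0.2075, 0.2545]
tool_rot: [-1.572, -0.0, 2.138]
force: [-0.0, 0.8, -1.0]
grip_width: 0.0554
```

Call:
drive_tool --steps '[40,0,0,0,1,40,0,0,0,0.6,40,0,0,0,0,40,0,0,0,0,40,0,0,0,0]'

```text
clock: 21.27
position: [0.4848, 0.204, 0.2544]
tool_rot: [-1.571, 0.0, 2.158]
force: [1.0, -0.1, -1.4]
grip_width: 0.0554
```

```bash
python3 chk.py w9;python3 chk2.py w9
python3 - <<'E'
from h import *
s=monitor.observe();p=s['position'];print(p,np.degrees(s['tool_rot']),s['qpos'].round(2))
print('move',(np.array([.4706,.2242,.2160])-p)*1000, 'twist',124.8-np.degrees(s['tool_rot'][2]))
E
```

```text
[0.4847 0.204  0.2544] [-1.5710e+00  2.0000e-04  2.1585e+00] 0.0553
[0.4896 0.2068 0.2389] [ 33.69 -24.84  -0.17] rms 0.13 rel tool [ 0.0056 -0.0004 -0.0155]
[0.4846 0.2041 0.2544] [-1.5709e+00  1.0000e-04  2.1588e+00] 0.0549
[0.4895 0.2069 0.2389] [ 33.71 -24.85  -0.19] rms 0.14 rel tool [ 0.0056 -0.0004 -0.0155]
w9 pitch -24.86 dyaw 0.02 rms 0.14 sd 0.27 [ 0.0057 -0.0003 -0.0155] [0.4894 0.207  0.2389]
[0.48456132 0.20414087 0.25438863] [-9.00068293e+01  5.75136404e-03  1.23691065e+02] [ 0.21  0.52 -1.    1.82  0.49  1.08  1.19]
move [-13.96132303  20.05913024 -38.38863467] twist 1.1089350724730735
```

View pics/w9_1.png

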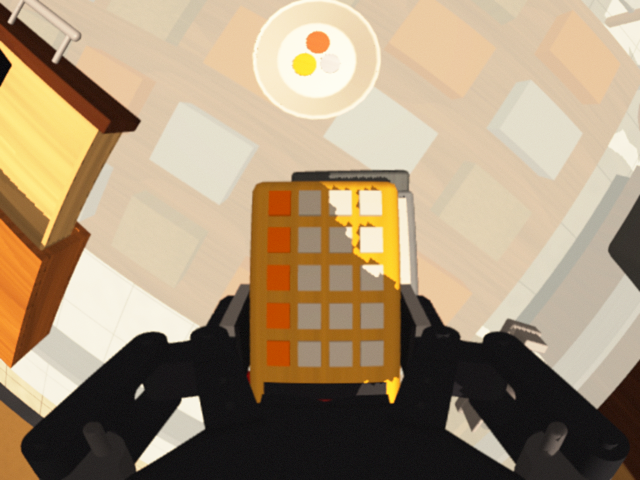

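Call:
drive_tool --steps '[40,-3,4,-8,0.5,40,-4,6,-10,0.6,40,-4,6,-10,0,40,-3,4,-8,0,40,0,0,-2.4,0]'

```text
clock: 21.78
position: [0.4688, 0.2255, 0.2143]
tool_rot: [-1.569, -0.001, 2.181]
force: [-0.1, -0.3, -1.5]
grip_width: 0.0553
```

Call:
drive_tool --steps '[40,0,0,0,0,40,0,0,0,0,40,0,0,0,0,40,0,0,0,0,40,0,0,0,0]'

```text
clock: 22.2
position: [0.4705, 0.2244, 0.2162]
tool_rot: [-1.571, 0.0, 2.179]
force: [-0.7, 0.4, -1.4]
grip_width: 0.0552
```

```bash
python3 chk.py w10;python3 chk2.py w10
python3 - <<'E'
from h import *
import pickle
g9=pickle.load(open('w9.pkl','rb'))[0]
o=np.array([.5099,.2517,.11]);r=spotR(.6073)
print('w9 pred head front corners',[np.round(proj(g9,o+r.apply([-.075,y,z]),True),1) for z in(-.002,-.028) for y in (.05,-.05)])
s=monitor.observe();p=s['position'];print(p,np.degrees(s['tool_rot']),s['qd'].round(4))
g=grab('top','t10.png');a=cv2.imread('pics/t10.png')
u,v=map(int,proj(g,[.4752,.2276,.2]));print(u,v)
c1=cv2.resize(a[v-50:v+50,u-50:u+50],(400,400),interpolation=cv2.INTER_CUBIC)
w=cv2.resize(cv2.imread('pics/w9_1.png')[150:250,270:370],(400,400),interpolation=cv2.INTER_CUBIC)
cv2.imwrite('pics/m10.png',np.hstack([c1,cv2.imread('pics/w9_1.png')[155:455,230:630][:, :200].repeat(1,0).copy() if 0 else w]))
E
```

```text
[0.4704 0.2244 0.2161] [-1.5712e+00  2.0000e-04  2.1788e+00] 0.055
[0.4753 0.2274 0.2007] [ 34.88 -24.96  -0.13] rms 0.13 rel tool [ 0.0057 -0.0003 -0.0154]
[0.4704 0.2245 0.2161] [-1.5711e+00  2.0000e-04  2.1789e+00] 0.0554
[0.4752 0.2274 0.2007] [ 34.88 -24.97  -0.23] rms 0.14 rel tool [ 0.0056 -0.0003 -0.0154]
w10 pitch -24.97 dyaw 0.04 rms 0.14 sd 0.27 [ 0.0057 -0.0002 -0.0155] [0.4752 0.2275 0.2006]
w9 pred head front corners [array([412.8, 189.2]), array([294.8, 190.8]), array([406.6, 196.8]), array([297.3, 198.4])]
[0.47042166 0.22445878 0.21609045] [-9.00201943e+01  1.04128435e-02  1.24839480e+02] [-0.002   0.0022  0.0006  0.0014  0.0017 -0.0012 -0.0001]
260 251
```

View pics/m10.png

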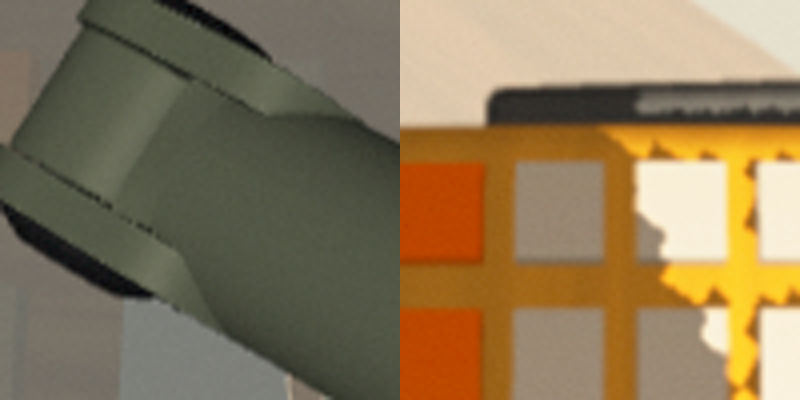

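Run:
```python
from h import *
g=grab('scene','s11.png')
print([np.round(proj(g,P)) for P in ([.4634,-.164,.062],[.4752,.2276,.2],[.51,.2517,.11])])
```

```text
[array([214., 274.]), array([363., 203.]), array([375., 237.])]
```

View pics/s11.png

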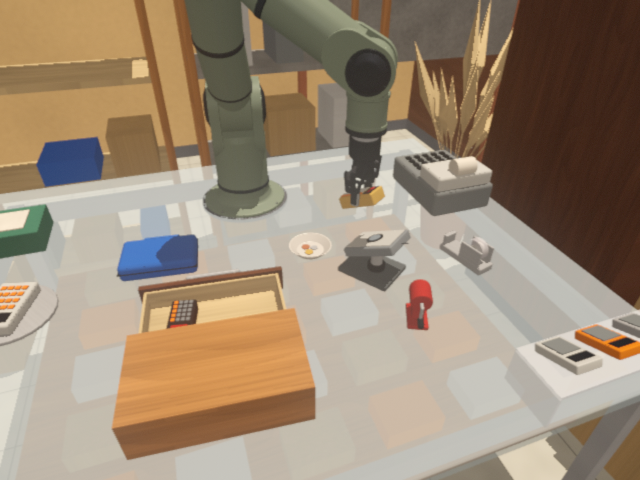

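Run:
```python
from h import *
g=grab('scene');F=np.array([.6468,-.1823,0]);r=R.from_euler('z',-.0992)
for q in (.15,.14): print(q,[np.round(proj(g,F+r.apply([-q,y,.088])),1) for y in (-.165,.165)])
print(monitor.observe()['clock'],workorder.job_done())
```

```text
0.15 [array([140. , 284.7]), array([281.1, 264.6])]
0.14 [array([139.6, 287.5]), array([281.8, 267.1])]
the job is handed in; nothing more can be done
22.45 None
```

The job is handed in at 22.5 s of the 58 s allowed. The drawer was pulled to its stop and left open. The gold calculator is held still, keys up, at the spot in front of the inspection camera. No verdict was reported.

**How it was done:** I pulled the drawer by its bar and gripped the gold calculator across its width. The moves cannot tilt the tool, so I turned the calculator about 25° in the jaws, pressing it lightly (at most about 12 N) on the cabinet's fixed top. I then raised the grip to 45 N and carried it to the camera.

**Last checks:**
- **Tilt:** 25.0° ± 0.3°, with roll within about 0.3°.
- **Heading:** within 0.1° of the light panel's long side.
- **Position:** the centre of the underside is within about 1 mm of my estimate of the spot. That estimate comes from one overhead picture, good to about 2 mm.
- **Drawer:** the pull met the stop hard (about 69 N at the wrist, limit 120 N). A picture afterwards put the drawer about 148 mm out, against 150 mm at its stop, which is within camera error. In the last picture the drawer's front edge agreed with fully open by eye, but no better than about 10 mm.
- **Rest of the scene:** the black calculator still lies in the drawer, and nothing else looked moved.

**Less certain:**
- **Overhead view:** the overhead camera was blocked by the arm at the end, so it gave no second check of the final position.
- **Wrist view:** the wrist camera showed one side of the camera head where I expected it, but its front edge was hidden.

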